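# Make up two sampling kits from the laboratory stock

### The arm

A 7-joint arm with a two-finger parallel gripper is mounted at the origin on the work surface. World frame = base frame: x ahead of the robot, y to its left, z up, the work surface at z = 0. Lengths are in m, angles in rad, forces in N, time in s.
With the tool pointing down it reaches from about 0.35 to 0.9 m from the base axis. Payload 8.1 kg.
Tool frame: the origin (TCP) lies at the very end of the fingers, on their centre line; the grasp point (between the pads) lies grip_point_offset behind it (grip_point_offset is the distance from the TCP to the grasp point, in m); z points along the fingers, y is the direction in which the jaws open and shut (so a half turn about z gives the same grasp; the last joint's range is limited). The gripper opens to 92 mm and grips with 3 to 60 N. Pads are 19 mm wide; open, the fingers measure 130 mm over their backs; the gripper's body (75 mm by 190 mm) begins 47 mm behind the grasp point.
Start: joints at [-1.307, 0.434, 0.025, 1.573, -0.012, 1.134, -0.075], TCP at [0.224, 0.583, 0.227] pointing down, gripper open.
Joint ranges: [-2.62, 2.62], [-0.44, 2.09], [-1.27, 1.32], [0.08, 2.57], [-1.32, 4.46], [0.12, 2], [-2.74, 2.74]. Speed limits (rad/s): [2.22, 2.22, 3.01, 3.01, 3.14, 3.14, 3.14].

### API

Orientations are given as a rotation vector (axis times angle).
In Python, from cell import * gives the robot as it stands.
- The arm moves only by the tool drive_tool, never from a script. Its argument "increments" is a list of rows, each an object of numbers: "grip": the gripper's target within -1 to 1 (shut at 1, half-way at 0, fully open at -1); "tx", "ty", "tz": the shift along the world's x, y, z normalised to -1 to 1, where 1 is 400 mm; "turn": the turn about the world's z normalised to -1 to 1, where 1 is 60 degrees. In form: [{"grip": .., "tx": .., "ty": .., "tz": .., "turn": ..}, ...]. A call has 1 to 20 rows; each row is the pose to reach, as a shift and turn from the pose measured when the call began; what a row does not reach only later rows make up. A row lasts 1/10 s, in which the tool goes at most 50 mm and 8.59 degrees, less where a joint would pass 70% of its speed; a pose out of reach is approached as far as the arm can. A call with a number of a shift or a turn outside -1 to 1 is refused whole. A call with a gripper value outside its range is refused whole. The fingers move at their own pace and stop on an object; "newtons" is the grip in N (left out, the last holds). Time passes only in rows, so rows that repeat a pose let the fingers close. It gives the time, the measured TCP pose, the force and the opening at its end, in the units of the state.
- observe(): the state, without advancing time (a new reading comes with each control period).
- get_image(name): name is "scene" or "top" or "wrist"; returns the picture (420x560x3 uint8, red, green, blue); there is no depth.
- camera_info(name): a dict with "fx", "fy", "cx", "cy" (pixels), "eye" and "rotation" of the camera in the world; the wrist camera has in their place "hand_eye" (4x4, takes a point from camera to tool coordinates, whose origin is the TCP and whose axes are the flange's). Camera axes: x right, y down, z forward; pixel columns grow to the right and rows downward; lengths in m; the calibration is good to about 2 mm. A picture is of the moment at which its call begins: read the wrist's pose just before it. camera_info takes no time and is no camera call.
- sign_off(): hands the job in, once; it reports no verdict.
The state is a dict: "clock": time; "joints": joint angles; "dq": joint speeds; "joint_efforts": joint torques, N m; "position": TCP position; "ee_rot": TCP orientation; "force": force on the tool from outside, world axes, zero at the start; "ft_torque": the same for the moment, N m; "width": opening from 0.0 (shut) to 1.0 (fully open).
Only numpy, scipy, OpenCV 4.12 (cv2) and the standard library are available. Lean on these libraries where they do the work, as an engineer would, in place of code of your own. Each camera call takes 0.05 s, during which the arm holds its last target. There are 200 camera calls.

### The job

Make up two sampling kits from the stock on the counter. In the orange tray with the carrying handle, stand the tall jar in the large compartment and the slim bottle in the small one; in the orange three-compartment tray, stand the slide box in the middle compartment and the squat jar and the square bottle in the two outer ones, whichever way round. Set each thing down upright on the tray floor without dropping it, and leave the stoppered flask and the open beaker where they are.

Things in the scene. Friction and masses are not known exactly. Their poses are not given: they have to be found in the camera images.
- carry_tray: Orange tray with black carrying handle, 94 (x) by 166 mm (y), fixed; origin: centre of underside, z up. Floor 3 mm, walls 4 mm thick, wall and divider tops 18 mm up. Two compartments along y, 86 mm in x: small one 62 mm in y, centre y = -48 mm; large one 90 mm, centre y = +34 mm. On the 6 mm divider at y = -14 mm an arched bar handle along x, 7 mm thick, 76 mm long, its top 52 mm up.
- triple_tray: Orange tray without handle, 94 (x) by 268 mm (y), fixed; origin: centre of underside, z up. Floor 3 mm, outer walls 4 mm thick, wall and divider tops 18 mm up. Three equal compartments in a row along y, each 86 mm in x by 84 mm in y, centres at y = -88, 0 and +88 mm, parted by 4 mm dividers.
- tall_jar: Tall round clear glass jar with a black screw cap of the same width, 58 mm across, 110 mm high (cap: top 20 mm), about 0.2 kg; origin at the centre of its underside, z axis up. Loose, upright on the counter, as is all the stock.
- squat_jar: Squat round clear glass jar with a black screw cap of the same width, 64 mm across, 65 mm high (cap: top 20 mm), about 0.2 kg; origin at the centre of its underside, z axis up.
- slim_bottle: Slim round brown glass bottle, 36 mm across up to 70 mm height, then a shoulder and a black cap 25 mm across, 100 mm high in all, about 0.1 kg; origin at the centre of its underside, z axis up.
- square_bottle: White plastic bottle of square section, 50 mm (x) by 50 mm (y) up to 76 mm height, then a black cap 36 mm across, 100 mm high in all, about 0.15 kg; origin at the centre of its underside, z axis up, x and y square to its sides.
- slide_box: Grey oblong plastic box for microscope slides, closed, 36 mm (x) by 64 mm (y), 55 mm high, with a black seam, about 0.1 kg; origin at the centre of its underside, z axis up.
- flask: Bystander: conical clear glass flask with a dark rubber stopper, 72 mm across at the foot, 118 mm high; origin at the centre of its underside, z axis up. Not part of the kits.
- beaker: Bystander: open straight glass beaker, 60 mm across, 70 mm high, without a cap; origin at the centre of its underside, z axis up. Not part of the kits.
Mind the look-alikes: they are no part of the job. There is more than one size of the carry_tray; the one meant has the size given above.

How it is judged:
By the outcome, as a careful person would: the job done as asked, in the order asked, and still so for the second after the job is handed in, with the robot touching nothing.
It also fails if it takes over 128 s, if anything falls off the work surface, if the arm or the gripper's body presses on something with over 40 N, if the wrist force passes 120 N, or if a joint passes its speed limit or range.

## Working session

There is one attempt and no reset: what is moved stays moved. The work goes in short steps, Python scripts to look and compute and a tool call to move; the robot and the scene stay as the last step left them, time stands still between calls to the robot, and variables do not carry over. Pictures are saved under pics/ and viewed, about 12 in all and at most 16, crops included, and the job is handed in when it is done.

Besides the shell and the picture viewer there is one more tool, called after "Emit:" as name(argument=value, ...) on one line, values as JSON. drive_tool: Moves the arm, as the interface text tells. Its arguments: {"type":"object","properties":{"increments":{"type":"array","items":{"type":"object","properties":{"grip":{"type":"number"},"tx":{"type":"number"},"ty":{"type":"number"},"tz":{"type":"number"},"turn":{"type":"number"}}}},"newtons":{"type":"number"}},"required":["increments"]}

```bash
mkdir -p pics; ls; python3 - <<'E'
from cell import *
import cv2,numpy as np
s=observe();print({k:np.round(v,3).tolist() for k,v in s.items()})
for n in("scene","top"):
    cv2.imwrite(f"pics/{n}0.png",get_image(n)[:,:,::-1])
for n in("scene","top","wrist"):
    print(n,{k:np.round(v,4).tolist() for k,v in camera_info(n).items()})
try: print(grip_point_offset)
except Exception as e: print(e)
E
```

```text
pics
{'clock': 0.0, 'joints': [-1.307, 0.435, 0.025, 1.574, -0.012, 1.134, -0.075], 'dq': [0.001, -0.001, 0.0, 0.001, 0.001, 0.001, -0.0], 'joint_efforts': [-0.0, -66.786, 0.985, -31.445, -0.061, 0.043, 0.0], 'position': [0.224, 0.583, 0.226], 'ee_rot': [-0.573, -3.089, 0.002], 'force': [-0.411, 0.276, -0.446], 'ft_torque': [0.024, -0.061, 0.039], 'width': 1.001}
scene {'fx': 458.153, 'fy': 458.153, 'cx': 274.9977, 'cy': 207.412, 'eye': [0.8731, 0.7446, 0.925], 'rotation': [-0.7173, -2.6923, 1.0368]}
top {'fx': 450.375, 'fy': 450.375, 'cx': 275.6413, 'cy': 211.3421, 'eye': [0.4052, 0.0546, 1.3306], 'rotation': [-2.1686, 2.2241, -0.0445]}
wrist {'fx': 338.6738, 'fy': 338.6738, 'cx': 275.6134, 'cy': 207.8092, 'hand_eye': [[0.0007, -0.9676, -0.2523, 0.0687], [1.0, 0.0008, -0.0003, -0.0004], [0.0005, -0.2523, 0.9676, -0.1582], [0.0, 0.0, 0.0, 1.0]]}
0.0188
```

View pics/top0.png

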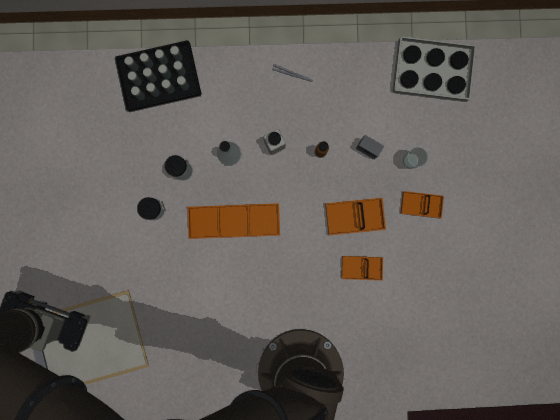

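View pics/scene0.png

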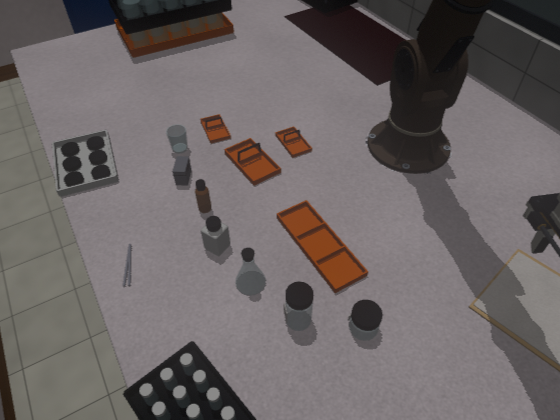

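The top view shows:
- triple tray about (233,221), large carry tray about (355,216), with two smaller look-alike trays on the right
- tall jar cap (176,166) and squat jar cap (150,208)
- flask (227,150), square bottle (274,141), slim bottle (322,149), slide box (369,147), beaker (413,159)

The scene view agrees on which jar is tall: (299,305), with the squat jar at (366,318).

```bash
cat > h.py <<'E'
from cell import *
import cv2,numpy as np
from scipy.spatial.transform import Rotation as R
def cam(n,s=None):
    c=camera_info(n)
    if n=="wrist":
        H=np.array(c["hand_eye"]);Rt=R.from_rotvec(s["ee_rot"]).as_matrix()
        return c,np.array(s["position"])+Rt@H[:3,3],Rt@H[:3,:3]
    return c,np.array(c["eye"]),R.from_rotvec(c["rotation"]).as_matrix()
def toplane(C,uv,z):
    c,e,M=C;uv=np.atleast_2d(np.array(uv,float))
    d=np.c_[(uv[:,0]-c["cx"])/c["fx"],(uv[:,1]-c["cy"])/c["fy"],np.ones(len(uv))]@M.T
    return e+d*((z-e[2])/d[:,2])[:,None]
def project(C,p):
    c,e,M=C;q=(np.atleast_2d(p)-e)@M
    return np.c_[q[:,0]/q[:,2]*c["fx"]+c["cx"],q[:,1]/q[:,2]*c["fy"]+c["cy"]]
def blobs(mask,amin):
    cs,_=cv2.findContours(mask.astype(np.uint8),cv2.RETR_EXTERNAL,cv2.CHAIN_APPROX_NONE)
    return [c for c in cs if cv2.contourArea(c)>amin]
def yaw(s): # direction of jaws (tool y) in world, deg
    y=R.from_rotvec(s["ee_rot"]).as_matrix()[:,1];return np.degrees(np.arctan2(y[1],y[0]))
E
python3 - <<'E'
from h import *
im=cv2.imread("pics/top0.png");C=cam("top");hsv=cv2.cvtColor(im,cv2.COLOR_BGR2HSV)
print("jaw yaw",yaw(observe()))
m=cv2.inRange(hsv,(5,150,80),(20,255,255))
m=cv2.morphologyEx(m,cv2.MORPH_CLOSE,np.ones((7,7)))
for c in blobs(m,300):
    P=toplane(C,c[:,0],.018)[:,:2]*1000
    r=cv2.minAreaRect(P.astype(np.float32));print("orange",np.round(r[0]),np.round(r[1]),round(r[2],1),c[:,0].mean(0))
d=((hsv[:,:,2]<45)*255).astype(np.uint8)
for n,(u,v),h,w in [("tall",(176,166),.11,16),("squat",(150,208),.065,16),("square",(274,138),.1,9),("slim",(322,147),.1,9)]:
    mm=np.zeros_like(d);mm[v-w:v+w,u-w:u+w]=d[v-w:v+w,u-w:u+w]
    for c in blobs(mm,15):
        (x,y),r=cv2.minEnclosingCircle(c);P=toplane(C,[(x,y),(x+r,y)],h)*1000
        print(n,(round(x),round(y)),P[0].round(),"dia",2*np.linalg.norm(P[1]-P[0]).round(1))
print("box",toplane(C,[(369,146)],.055).round(3), "flask",toplane(C,[(228,152)],0).round(3),"beaker",toplane(C,[(416,158)],0).round(3))
cv2.imwrite("pics/topc.png",cv2.resize(im[115:255,130:450],None,fx=2.5,fy=2.5,interpolation=cv2.INTER_CUBIC))
E
```

```text
jaw yaw 68.980842397107
orange [ 295. -186.] [117.  65.] 86.6 [361.84297521 267.62809917]
orange [440. 184.] [ 92. 267.] 0.8 [233.24896266 220.51037344]
orange [ 445. -172.] [ 92. 166.] 4.3 [355.41860465 216.1744186 ]
orange [ 474. -368.] [117.  65.] 81.8 [422.2231405  204.24793388]
tall (175, 166) [592. 330. 110.] dia 59.2
squat (149, 208) [481. 417.  65.] dia 64.6
square (274, 138) [663.  59. 100.] dia 35.2
slim (320, 152) [622. -66. 100.] dia 27.8
slim (323, 146) [637. -75. 100.] dia 26.2
box [[ 0.642 -0.211  0.055]] flask [[0.645 0.197 0.   ]] beaker [[ 0.613 -0.361  0.   ]]
```

View pics/topc.png

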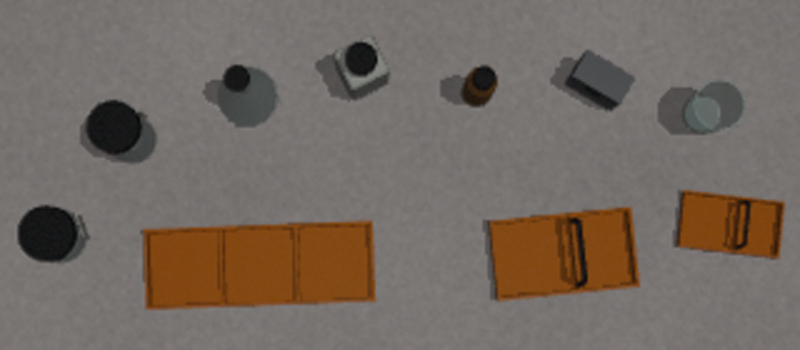

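The handle and divider lie on the −y side, so the large compartment is towards +y (tray yaw about 4°). The measured sizes match the given ones: 92×166, 92×267, and caps 59/65/35/26 mm. I'm moving above the tall jar.

Emit:
drive_tool(increments=[{"grip":-1,"tx":0.92,"ty":-0.633,"tz":0,"turn":-1},{"grip":-1,"tx":0.92,"ty":-0.633,"tz":0,"turn":-1},{"grip":-1,"tx":0.92,"ty":-0.633,"tz":0,"turn":-1},{"grip":-1,"tx":0.92,"ty":-0.633,"tz":0,"turn":-1},{"grip":-1,"tx":0.92,"ty":-0.633,"tz":0,"turn":-1},{"grip":-1,"tx":0.92,"ty":-0.633,"tz":0,"turn":-1},{"grip":-1,"tx":0.92,"ty":-0.633,"tz":0,"turn":-1},{"grip":-1,"tx":0.92,"ty":-0.633,"tz":0,"turn":-1},{"grip":-1,"tx":0.92,"ty":-0.633,"tz":0,"turn":-1},{"grip":-1,"tx":0.92,"ty":-0.633,"tz":0,"turn":-1},{"grip":-1,"tx":0.92,"ty":-0.633,"tz":0,"turn":-1},{"grip":-1,"tx":0.92,"ty":-0.633,"tz":0,"turn":-1},{"grip":-1,"tx":0.92,"ty":-0.633,"tz":0,"turn":-1},{"grip":-1,"tx":0.92,"ty":-0.633,"tz":0,"turn":-1},{"grip":-1,"tx":0.92,"ty":-0.633,"tz":0,"turn":-1},{"grip":-1,"tx":0.92,"ty":-0.633,"tz":0,"turn":-1}], newtons=25)

```text
clock: 1.7
position: [0.5917, 0.3302, 0.2262]
ee_rot: [-2.039, -2.389, 0.002]
force: [-0.0, -0.1, 0.8]
width: 1.001
```

```bash
python3 - <<'E'
from h import *
s=observe();im=get_image("wrist")[:,:,::-1].copy();cv2.imwrite("pics/w1.png",im)
print(s["clock"],np.round(s["position"],4),yaw(s),s["width"],np.round(s["joints"],2))
C=cam("wrist",s)
d=cv2.inRange(cv2.cvtColor(im,cv2.COLOR_BGR2HSV),(0,0,0),(180,255,45))
for c in blobs(d,800):
    (x,y),r=cv2.minEnclosingCircle(c);print((x,y,r),cv2.contourArea(c)/(np.pi*r*r),toplane(C,[(x,y)],.11).round(3))
E
```

```text
1.7 [0.5917 0.3302 0.2262] 9.027973664763042 1.0008126355467677 [-0.81  0.53  0.35  1.45 -0.19  1.19 -0.27]
(384.1142883300781, 378.5, 179.51406860351562) 0.18338824449428826 [[0.721 0.175 0.11 ]]
(77.3417739868164, 308.5, 102.65486145019531) 0.3992609469579678 [[0.428 0.204 0.11 ]]
(282.17987060546875, 198.65396118164062, 33.80396270751953) 0.9457028069697658 [[0.595 0.335 0.11 ]]
(498.5, 189.5, 153.89129638671875) 0.24226868628895476 [[0.77  0.371 0.11 ]]
(173.7869110107422, 74.50139617919922, 39.12821578979492) 0.7190478920755121 [[0.498 0.417 0.11 ]]
```

View pics/w1.png

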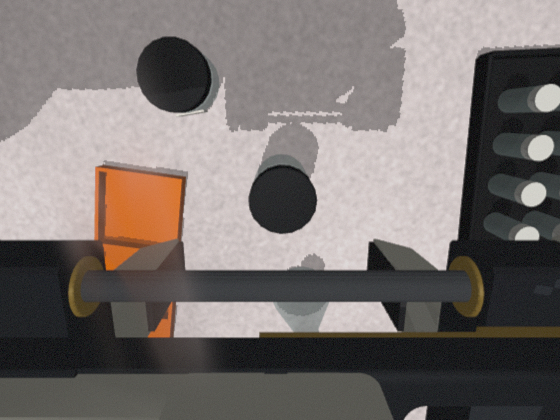

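The wrist view shows the tall jar's cap at (282,199), radius 34 px, which puts it at about (0.595, 0.335). The top view gave (0.592, 0.330), so the two agree. Next: descend and grip.

Emit:
drive_tool(increments=[{"grip":-1,"tx":0.005,"ty":0.007,"tz":-0.1,"turn":-0.078},{"grip":-1,"tx":0.005,"ty":0.007,"tz":-0.2,"turn":-0.078},{"grip":-1,"tx":0.005,"ty":0.007,"tz":-0.3,"turn":-0.078},{"grip":-1,"tx":0.005,"ty":0.007,"tz":-0.38,"turn":-0.078},{"grip":-1,"tx":0.005,"ty":0.007,"tz":-0.425,"turn":-0.078},{"grip":-1,"tx":0.005,"ty":0.007,"tz":-0.425,"turn":-0.078},{"grip":1,"tx":0.005,"ty":0.007,"tz":-0.425,"turn":-0.078},{"grip":1,"tx":0.005,"ty":0.007,"tz":-0.425,"turn":-0.078},{"grip":1,"tx":0.005,"ty":0.007,"tz":-0.425,"turn":-0.078},{"grip":1,"tx":0.005,"ty":0.007,"tz":-0.425,"turn":-0.078},{"grip":1,"tx":0.005,"ty":0.007,"tz":-0.425,"turn":-0.078},{"grip":1,"tx":0.005,"ty":0.007,"tz":-0.425,"turn":-0.078},{"grip":1,"tx":0.005,"ty":0.007,"tz":-0.425,"turn":-0.078},{"grip":1,"tx":0.005,"ty":0.007,"tz":-0.425,"turn":-0.078},{"grip":1,"tx":0.005,"ty":0.007,"tz":-0.425,"turn":-0.078},{"grip":1,"tx":0.005,"ty":0.007,"tz":-0.425,"turn":-0.078}], newtons=25)

```text
clock: 3.35
position: [0.5946, 0.3332, 0.057]
ee_rot: [-2.136, -2.303, -0.001]
force: [0.4, 0.4, 6.5]
width: 0.626
```

Emit:
drive_tool(increments=[{"grip":1,"tz":0.05},{"grip":1,"tz":0.13},{"grip":1,"tz":0.23},{"grip":1,"tz":0.325},{"grip":1,"tz":0.325},{"grip":1,"tx":-0.04,"ty":-0.1,"tz":0.325},{"grip":1,"tx":-0.08,"ty":-0.2,"tz":0.325},{"grip":1,"tx":-0.12,"ty":-0.3,"tz":0.325},{"grip":1,"tx":-0.16,"ty":-0.4,"tz":0.325},{"grip":1,"tx":-0.2,"ty":-0.5,"tz":0.325},{"grip":1,"tx":-0.24,"ty":-0.6,"tz":0.325},{"grip":1,"tx":-0.28,"ty":-0.7,"tz":0.325},{"grip":1,"tx":-0.32,"ty":-0.8,"tz":0.325},{"grip":1,"tx":-0.36,"ty":-0.9,"tz":0.325},{"grip":1,"tx":-0.38,"ty":-0.95,"tz":0.325},{"grip":1,"tx":-0.38,"ty":-1.0,"tz":0.325},{"grip":1,"tx":-0.38,"ty":-1.0,"tz":0.325},{"grip":1,"tx":-0.38,"ty":-1.0,"tz":0.325}])

```text
invalid input
```

```bash
python3 - <<'E'
from h import *
s=observe();im=get_image("wrist")[:,:,::-1].copy();cv2.imwrite("pics/w2.png",im)
print(s["clock"],np.round(s["position"],4),yaw(s),s["width"],np.round(s["joints"],2),np.round(s["force"],1))
C=cam("wrist",s)
# expected corners of the carry tray rim in the picture
a=np.radians(4.3);M=np.array([[np.cos(a),-np.sin(a)],[np.sin(a),np.cos(a)]])
for q in [(-47,83),(47,83),(-47,-83),(47,-83)]: print(q,project(C,np.r_[M@np.array(q)/1000+[.445,-.172],.018]).round())
E
```

```text
3.35 [0.5946 0.3332 0.057 ] 4.327552549640199 0.6262396334873849 [-0.79  0.7   0.32  1.61 -0.27  0.87 -0.29] [0.4 0.4 6.5]
(-47, 83) [[ 22. 655.]]
(47, 83) [[124. 655.]]
(-47, -83) [[ 52. 755.]]
(47, -83) [[142. 756.]]
```

View pics/w2.png

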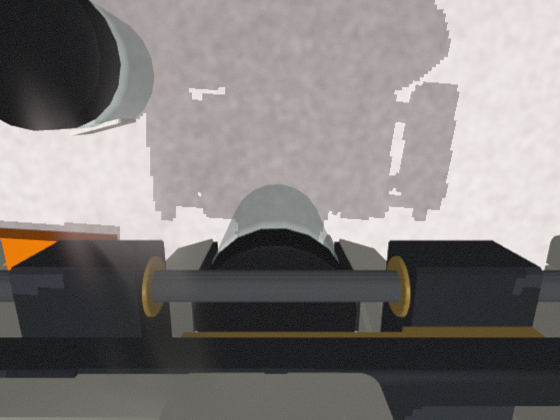

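The move was refused, so every key is apparently needed in each row. The picture shows the jar between the pads, cap at about (275,285). I'm resending it in full.

Emit:
drive_tool(increments=[{"grip":1,"tx":0,"ty":0,"tz":0.05,"turn":0},{"grip":1,"tx":0,"ty":0,"tz":0.13,"turn":0},{"grip":1,"tx":0,"ty":0,"tz":0.23,"turn":0},{"grip":1,"tx":0,"ty":0,"tz":0.325,"turn":0},{"grip":1,"tx":0,"ty":0,"tz":0.325,"turn":0},{"grip":1,"tx":-0.04,"ty":-0.1,"tz":0.325,"turn":0},{"grip":1,"tx":-0.08,"ty":-0.2,"tz":0.325,"turn":0},{"grip":1,"tx":-0.12,"ty":-0.3,"tz":0.325,"turn":0},{"grip":1,"tx":-0.16,"ty":-0.4,"tz":0.325,"turn":0},{"grip":1,"tx":-0.2,"ty":-0.5,"tz":0.325,"turn":0},{"grip":1,"tx":-0.24,"ty":-0.6,"tz":0.325,"turn":0},{"grip":1,"tx":-0.28,"ty":-0.7,"tz":0.325,"turn":0},{"grip":1,"tx":-0.32,"ty":-0.8,"tz":0.325,"turn":0},{"grip":1,"tx":-0.36,"ty":-0.9,"tz":0.325,"turn":0},{"grip":1,"tx":-0.38,"ty":-0.95,"tz":0.325,"turn":0},{"grip":1,"tx":-0.38,"ty":-1.0,"tz":0.325,"turn":0},{"grip":1,"tx":-0.38,"ty":-1.0,"tz":0.325,"turn":0},{"grip":1,"tx":-0.38,"ty":-1.0,"tz":0.325,"turn":0}])

```text
clock: 5.2
position: [0.4419, -0.0667, 0.1864]
ee_rot: [-2.136, -2.302, 0.0]
force: [0.0, 0.2, -1.6]
width: 0.632
```

```bash
cat > tray.py <<'E'
from h import *
def corners(C,im,z=.018,amin=2000):
    hsv=cv2.cvtColor(im,cv2.COLOR_BGR2HSV)
    m=cv2.morphologyEx(cv2.inRange(hsv,(4,140,60),(22,255,255)),cv2.MORPH_CLOSE,np.ones((9,9)))
    for c in blobs(m,amin):
        q=cv2.approxPolyDP(cv2.convexHull(c),12,True)[:,0]
        print("orange",q.tolist(),(toplane(C,q,z)[:,:2]*1000).round().tolist())
E
python3 - <<'E'
from tray import *
s=observe();im=get_image("wrist")[:,:,::-1].copy();cv2.imwrite("pics/w3.png",im)
print(s["clock"],np.round(s["position"],4),yaw(s),s["width"],np.round(s["joints"],2),np.round(s["force"],1))
C=cam("wrist",s);corners(C,im)
E
```

```text
5.2 [ 0.4419 -0.0667  0.1864] 4.273493279075126 0.63245078014804 [-0.39  0.19  0.5   2.07 -0.12  0.91  0.25] [ 0.   0.2 -1.6]
orange [[348, 0], [339, 68], [238, 60], [240, 0]] [[490.0, 104.0], [489.0, 50.0], [398.0, 49.0], [397.0, 97.0]]
```

View pics/w3.png

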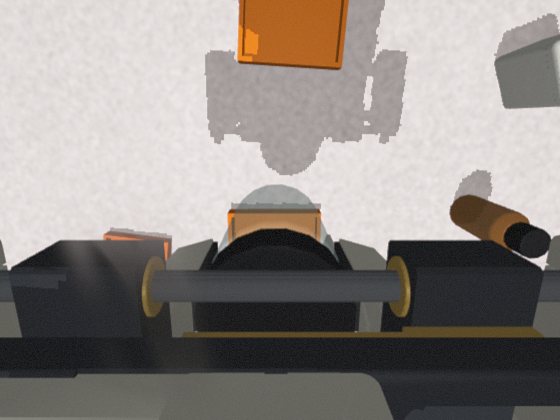

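The triple tray's near end measured (398–489, 50), which fits the top-view estimate within 2 mm. The slim bottle (500,220) and the carry-tray edge at rows 208 are also visible. Next I move over the large compartment and lower.

Emit:
drive_tool(increments=[{"grip":1,"tx":0,"ty":-0.09,"tz":0,"turn":0},{"grip":1,"tx":0,"ty":-0.169,"tz":0,"turn":0},{"grip":1,"tx":0,"ty":-0.169,"tz":0,"turn":0},{"grip":1,"tx":0,"ty":-0.169,"tz":-0.08,"turn":0},{"grip":1,"tx":0,"ty":-0.169,"tz":-0.16,"turn":0},{"grip":1,"tx":0,"ty":-0.169,"tz":-0.24,"turn":0},{"grip":1,"tx":0,"ty":-0.169,"tz":-0.28,"turn":0},{"grip":1,"tx":0,"ty":-0.169,"tz":-0.3,"turn":0},{"grip":1,"tx":0,"ty":-0.169,"tz":-0.308,"turn":0},{"grip":1,"tx":0,"ty":-0.169,"tz":-0.312,"turn":0},{"grip":1,"tx":0,"ty":-0.169,"tz":-0.315,"turn":0},{"grip":1,"tx":0,"ty":-0.169,"tz":-0.315,"turn":0}])

```text
clock: 6.45
position: [0.4427, -0.1337, 0.061]
ee_rot: [-2.135, -2.304, -0.001]
force: [-0.3, -0.5, -3.0]
width: 0.625
```

Emit:
drive_tool(increments=[{"grip":1,"tx":0,"ty":0,"tz":-0.002,"turn":0},{"grip":1,"tx":0,"ty":0,"tz":-0.003,"turn":0},{"grip":1,"tx":0,"ty":0,"tz":-0.004,"turn":0},{"grip":1,"tx":0,"ty":0,"tz":-0.004,"turn":0}])

```text
clock: 6.85
position: [0.443, -0.1338, 0.0599]
ee_rot: [-2.136, -2.304, -0.002]
force: [-1.2, 0.7, 5.0]
width: 0.625
```

Contact at +5 N, so the jar is on the floor. I'm releasing, lifting and going above the slim bottle.

Emit:
drive_tool(increments=[{"grip":-1,"tx":0,"ty":0,"tz":0,"turn":0},{"grip":-1,"tx":0,"ty":0,"tz":0,"turn":0},{"grip":-1,"tx":0,"ty":0,"tz":0,"turn":0},{"grip":-1,"tx":0,"ty":0,"tz":0,"turn":0},{"grip":-1,"tx":0,"ty":0,"tz":0,"turn":0},{"grip":-1,"tx":0,"ty":0,"tz":0.06,"turn":0},{"grip":-1,"tx":0,"ty":0,"tz":0.18,"turn":0},{"grip":-1,"tx":0,"ty":0,"tz":0.3,"turn":0},{"grip":-1,"tx":0,"ty":0,"tz":0.388,"turn":0},{"grip":-1,"tx":0.1,"ty":0.03,"tz":0.388,"turn":0},{"grip":-1,"tx":0.2,"ty":0.06,"tz":0.388,"turn":0},{"grip":-1,"tx":0.3,"ty":0.09,"tz":0.388,"turn":0},{"grip":-1,"tx":0.4,"ty":0.12,"tz":0.388,"turn":0},{"grip":-1,"tx":0.485,"ty":0.14,"tz":0.388,"turn":0},{"grip":-1,"tx":0.485,"ty":0.14,"tz":0.388,"turn":0},{"grip":-1,"tx":0.485,"ty":0.14,"tz":0.388,"turn":0}])

```text
clock: 8.45
position: [0.6369, -0.0777, 0.2142]
ee_rot: [-2.135, -2.304, -0.0]
force: [-0.4, -0.8, 0.2]
width: 1.0
```

```bash
python3 - <<'E'
from tray import *
s=observe();im=get_image("wrist")[:,:,::-1].copy();cv2.imwrite("pics/w4.png",im)
print(s["clock"],np.round(s["position"],4),yaw(s),s["width"],np.round(s["force"],1))
C=cam("wrist",s);d=cv2.inRange(cv2.cvtColor(im,cv2.COLOR_BGR2HSV),(0,0,0),(180,255,45));d[240:]=0
for c in blobs(d,150):
    (x,y),r=cv2.minEnclosingCircle(c);print((x,y,r),cv2.contourArea(c)/(np.pi*r*r),toplane(C,[(x,y)],.1).round(4))
cv2.imwrite("pics/top1.png",get_image("top")[:,:,::-1])
E
```

```text
8.45 [ 0.6369 -0.0777  0.2142] 4.375144227210486 1.0000450607619096 [-0.4 -0.8  0.2]
(35.5, 238.0, 30.516489028930664) 0.2889978471032065 [[ 0.4337 -0.1237  0.1   ]]
(283.0, 200.11666870117188, 15.411574363708496) 0.8744533200043394 [[ 0.6415 -0.0742  0.1   ]]
(331.271728515625, 27.913043975830078, 28.046159744262695) 0.8168307419974395 [[0.6659 0.0572 0.1   ]]
```

View pics/w4.png

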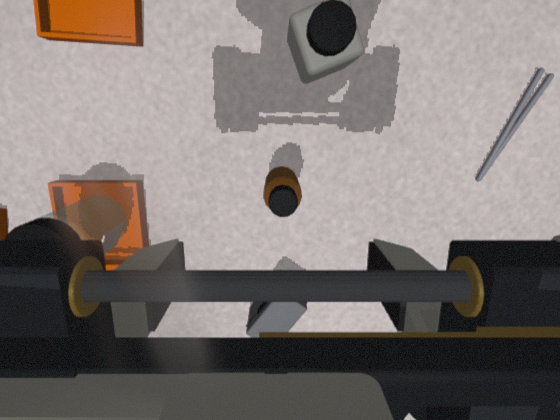

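The tall jar stands in the large compartment, visible at left (40,240). The slim bottle's cap is at (283,200), i.e. about (0.641,−0.074), against (0.637,−0.075) from the top view. I'm descending to it.

Emit:
drive_tool(increments=[{"grip":-1,"tx":0.008,"ty":0.006,"tz":-0.1,"turn":0},{"grip":-1,"tx":0.008,"ty":0.006,"tz":-0.2,"turn":0},{"grip":-1,"tx":0.008,"ty":0.006,"tz":-0.3,"turn":0},{"grip":-1,"tx":0.008,"ty":0.006,"tz":-0.38,"turn":0},{"grip":-1,"tx":0.008,"ty":0.006,"tz":-0.429,"turn":0},{"grip":-1,"tx":0.008,"ty":0.006,"tz":-0.429,"turn":0},{"grip":1,"tx":0.008,"ty":0.006,"tz":-0.429,"turn":0},{"grip":1,"tx":0.008,"ty":0.006,"tz":-0.429,"turn":0},{"grip":1,"tx":0.008,"ty":0.006,"tz":-0.429,"turn":0},{"grip":1,"tx":0.008,"ty":0.006,"tz":-0.429,"turn":0},{"grip":1,"tx":0.008,"ty":0.006,"tz":-0.429,"turn":0},{"grip":1,"tx":0.008,"ty":0.006,"tz":-0.429,"turn":0},{"grip":1,"tx":0.008,"ty":0.006,"tz":-0.429,"turn":0},{"grip":1,"tx":0.008,"ty":0.006,"tz":-0.429,"turn":0},{"grip":1,"tx":0.008,"ty":0.006,"tz":-0.429,"turn":0},{"grip":1,"tx":0.008,"ty":0.006,"tz":-0.429,"turn":0}], newtons=20)

```text
clock: 10.15
position: [0.6393, -0.0761, 0.0434]
ee_rot: [-2.137, -2.303, -0.001]
force: [0.7, -0.1, 0.6]
width: 0.391
```

Emit:
drive_tool(increments=[{"grip":1,"tx":0,"ty":0,"tz":0.05,"turn":0},{"grip":1,"tx":0,"ty":0,"tz":0.15,"turn":0},{"grip":1,"tx":0,"ty":0,"tz":0.25,"turn":0},{"grip":1,"tx":0,"ty":0,"tz":0.35,"turn":0},{"grip":1,"tx":-0.08,"ty":-0.06,"tz":0.35,"turn":0},{"grip":1,"tx":-0.16,"ty":-0.12,"tz":0.35,"turn":0},{"grip":1,"tx":-0.24,"ty":-0.18,"tz":0.35,"turn":0},{"grip":1,"tx":-0.32,"ty":-0.24,"tz":0.35,"turn":0},{"grip":1,"tx":-0.4,"ty":-0.3,"tz":0.35,"turn":0},{"grip":1,"tx":-0.476,"ty":-0.365,"tz":0.35,"turn":0},{"grip":1,"tx":-0.476,"ty":-0.365,"tz":0.35,"turn":0},{"grip":1,"tx":-0.476,"ty":-0.365,"tz":0.35,"turn":0}])

```text
clock: 11.35
position: [0.4482, -0.2226, 0.1836]
ee_rot: [-2.139, -2.3, -0.002]
force: [0.0, 0.8, -0.0]
width: 0.387
```

```bash
python3 - <<'E'
from tray import *
s=observe();im=get_image("wrist")[:,:,::-1].copy();cv2.imwrite("pics/w5.png",im)
print(s["clock"],np.round(s["position"],4),yaw(s),s["width"],np.round(s["force"],1))
C=cam("wrist",s);corners(C,im,amin=500)
E
```

```text
11.35 [ 0.4482 -0.2226  0.1836] 4.152029809158518 0.3870381289074767 [ 0.   0.8 -0. ]
orange [[202, 333], [317, 302], [492, 336]] [[378.0, -387.0], [500.0, -340.0], [695.0, -367.0]]
orange [[85, 75], [161, 86], [152, 205], [87, 197]] [[269.0, -129.0], [337.0, -134.0], [326.0, -246.0], [263.0, -242.0]]
orange [[332, 43], [313, 269], [236, 269], [226, 44]] [[487.0, -87.0], [492.0, -302.0], [412.0, -308.0], [394.0, -94.0]]
```

View pics/w5.png

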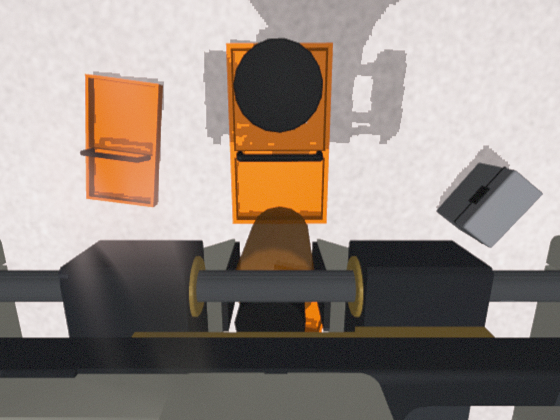

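Measured tray corners are (487,−87) and (394,−94), against a predicted (486,−86) and (392,−93), so they fit within 2 mm. The tall jar's cap at (279,85) is clear. I'm lowering the bottle.

Emit:
drive_tool(increments=[{"grip":1,"tx":0.003,"ty":0.002,"tz":-0.08,"turn":0},{"grip":1,"tx":0.003,"ty":0.002,"tz":-0.16,"turn":0},{"grip":1,"tx":0.003,"ty":0.002,"tz":-0.24,"turn":0},{"grip":1,"tx":0.003,"ty":0.002,"tz":-0.3,"turn":0},{"grip":1,"tx":0.003,"ty":0.002,"tz":-0.325,"turn":0},{"grip":1,"tx":0.003,"ty":0.002,"tz":-0.333,"turn":0},{"grip":1,"tx":0.003,"ty":0.002,"tz":-0.338,"turn":0},{"grip":1,"tx":0.003,"ty":0.002,"tz":-0.34,"turn":0},{"grip":1,"tx":0.003,"ty":0.002,"tz":-0.342,"turn":0},{"grip":1,"tx":0.003,"ty":0.002,"tz":-0.342,"turn":0}])

```text
clock: 12.4
position: [0.4508, -0.2211, 0.0473]
ee_rot: [2.137, 2.302, 0.003]
force: [-0.3, -0.5, -0.8]
width: 0.391
```

Emit:
drive_tool(increments=[{"grip":1,"tx":0,"ty":0,"tz":-0.001,"turn":0},{"grip":1,"tx":0,"ty":0,"tz":-0.002,"turn":0},{"grip":1,"tx":0,"ty":0,"tz":-0.003,"turn":0},{"grip":1,"tx":0,"ty":0,"tz":-0.003,"turn":0}])

```text
clock: 12.8
position: [0.451, -0.2213, 0.0463]
ee_rot: [2.136, 2.302, 0.004]
force: [0.4, 0.3, 2.8]
width: 0.392
```

Contact at +2.8 N. I'm releasing and moving above the slide box.

Emit:
drive_tool(increments=[{"grip":-1,"tx":0,"ty":0,"tz":0,"turn":0},{"grip":-1,"tx":0,"ty":0,"tz":0,"turn":0},{"grip":-1,"tx":0,"ty":0,"tz":0,"turn":0},{"grip":-1,"tx":0,"ty":0,"tz":0,"turn":0},{"grip":-1,"tx":0,"ty":0,"tz":0,"turn":0},{"grip":-1,"tx":0,"ty":0,"tz":0.06,"turn":0},{"grip":-1,"tx":0,"ty":0,"tz":0.18,"turn":0},{"grip":-1,"tx":0,"ty":0,"tz":0.3,"turn":0},{"grip":-1,"tx":0,"ty":0,"tz":0.388,"turn":0},{"grip":-1,"tx":0.1,"ty":0.03,"tz":0.388,"turn":0},{"grip":-1,"tx":0.2,"ty":0.03,"tz":0.388,"turn":0},{"grip":-1,"tx":0.3,"ty":0.03,"tz":0.388,"turn":0},{"grip":-1,"tx":0.4,"ty":0.03,"tz":0.388,"turn":0},{"grip":-1,"tx":0.478,"ty":0.03,"tz":0.388,"turn":0},{"grip":-1,"tx":0.478,"ty":0.03,"tz":0.388,"turn":0},{"grip":-1,"tx":0.478,"ty":0.03,"tz":0.388,"turn":0}])

```text
clock: 14.4
position: [0.642, -0.2093, 0.2006]
ee_rot: [2.137, 2.303, 0.001]
force: [1.0, -0.1, -0.3]
width: 1.004
```

```bash
python3 - <<'E'
from tray import *
s=observe();im=get_image("wrist")[:,:,::-1].copy();cv2.imwrite("pics/w6.png",im)
print(s["clock"],np.round(s["position"],4),yaw(s),s["width"],np.round(s["force"],1))
cv2.imwrite("pics/w6c.png",cv2.resize(im[130:250,180:380],None,fx=4,fy=4,interpolation=cv2.INTER_CUBIC))
E
```

```text
14.4 [ 0.642  -0.2093  0.2006] 4.285955833803155 1.003819440764566 [ 1.  -0.1 -0.3]
```

View pics/w6c.png

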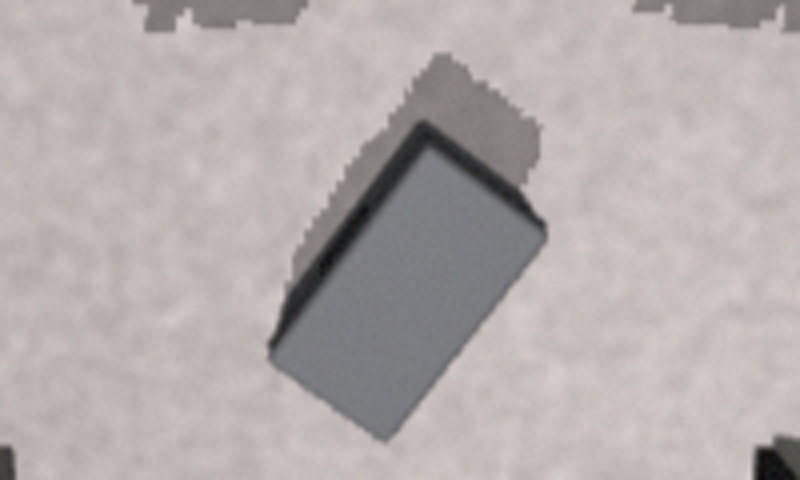

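The box's top face is clear: corners at crop px (425,145), (547,237), (387,441), (270,355).

```bash
python3 - <<'E'
from tray import *
s=observe();C=cam("wrist",s)
q=np.array([(425,145),(547,237),(387,441),(270,355)])/4+[180,130]
P=toplane(C,q,.055)[:,:2]*1000;print(P.round(),P.mean(0).round(1))
e=np.roll(P,-1,0)-P
print(np.linalg.norm(e,axis=1).round(1),np.degrees(np.arctan2(e[:,1],e[:,0])).round(1))
E
```

```text
[[ 648. -182.]
 [ 677. -201.]
 [ 644. -253.]
 [ 616. -234.]] [ 646.2 -217.7]
[35.1 61.6 34.7 60.9] [ -32.6 -122.2  146.4   58.2]
```

Sides measure 35×61 mm (36×64 given), short axis at −33°. The turn is −37° from the present yaw.

Emit:
drive_tool(increments=[{"grip":-1,"tx":0.008,"ty":-0.021,"tz":0,"turn":-0.15},{"grip":-1,"tx":0.008,"ty":-0.021,"tz":0,"turn":-0.3},{"grip":-1,"tx":0.008,"ty":-0.021,"tz":-0.05,"turn":-0.45},{"grip":-1,"tx":0.008,"ty":-0.021,"tz":-0.12,"turn":-0.6},{"grip":-1,"tx":0.008,"ty":-0.021,"tz":-0.2,"turn":-0.617},{"grip":-1,"tx":0.008,"ty":-0.021,"tz":-0.3,"turn":-0.617},{"grip":-1,"tx":0.008,"ty":-0.021,"tz":-0.4,"turn":-0.617},{"grip":-1,"tx":0.008,"ty":-0.021,"tz":-0.449,"turn":-0.617},{"grip":-1,"tx":0.008,"ty":-0.021,"tz":-0.449,"turn":-0.617},{"grip":1,"tx":0.008,"ty":-0.021,"tz":-0.449,"turn":-0.617},{"grip":1,"tx":0.008,"ty":-0.021,"tz":-0.449,"turn":-0.617},{"grip":1,"tx":0.008,"ty":-0.021,"tz":-0.449,"turn":-0.617},{"grip":1,"tx":0.008,"ty":-0.021,"tz":-0.449,"turn":-0.617},{"grip":1,"tx":0.008,"ty":-0.021,"tz":-0.449,"turn":-0.617},{"grip":1,"tx":0.008,"ty":-0.021,"tz":-0.449,"turn":-0.617},{"grip":1,"tx":0.008,"ty":-0.021,"tz":-0.449,"turn":-0.617},{"grip":1,"tx":0.008,"ty":-0.021,"tz":-0.449,"turn":-0.617},{"grip":1,"tx":0.008,"ty":-0.021,"tz":-0.449,"turn":-0.617},{"grip":1,"tx":0.008,"ty":-0.021,"tz":-0.449,"turn":-0.617}])

```text
clock: 16.35
position: [0.6446, -0.2182, 0.0215]
ee_rot: [2.757, 1.504, 0.002]
force: [1.0, -0.9, 1.5]
width: 0.389
```

Emit:
drive_tool(increments=[{"grip":1,"tx":0,"ty":0,"tz":0.05,"turn":0},{"grip":1,"tx":0,"ty":0,"tz":0.15,"turn":0},{"grip":1,"tx":0,"ty":0,"tz":0.25,"turn":0},{"grip":1,"tx":0,"ty":0,"tz":0.35,"turn":0},{"grip":1,"tx":-0.05,"ty":0.1,"tz":0.4,"turn":0.06},{"grip":1,"tx":-0.1,"ty":0.2,"tz":0.4,"turn":0.12},{"grip":1,"tx":-0.15,"ty":0.3,"tz":0.4,"turn":0.18},{"grip":1,"tx":-0.2,"ty":0.4,"tz":0.4,"turn":0.24},{"grip":1,"tx":-0.25,"ty":0.5,"tz":0.4,"turn":0.3},{"grip":1,"tx":-0.3,"ty":0.6,"tz":0.4,"turn":0.36},{"grip":1,"tx":-0.35,"ty":0.7,"tz":0.4,"turn":0.42},{"grip":1,"tx":-0.4,"ty":0.8,"tz":0.4,"turn":0.48},{"grip":1,"tx":-0.45,"ty":0.9,"tz":0.4,"turn":0.54},{"grip":1,"tx":-0.509,"ty":1,"tz":0.4,"turn":0.56},{"grip":1,"tx":-0.509,"ty":1,"tz":0.4,"turn":0.56},{"grip":1,"tx":-0.509,"ty":1,"tz":0.4,"turn":0.56},{"grip":1,"tx":-0.509,"ty":1,"tz":0.4,"turn":0.56}])

```text
clock: 18.05
position: [0.4414, 0.1807, 0.1815]
ee_rot: [2.207, 2.235, 0.002]
force: [-0.0, -0.4, -0.9]
width: 0.389
```

```bash
python3 - <<'E'
from tray import *
s=observe();im=get_image("wrist")[:,:,::-1].copy();cv2.imwrite("pics/w7.png",im)
print(s["clock"],np.round(s["position"],4),yaw(s),s["width"],np.round(s["force"],1))
C=cam("wrist",s);corners(C,im,amin=500)
E
```

```text
18.05 [0.4414 0.1807 0.1815] 0.7261362838020587 0.3894686212536083 [-0.  -0.4 -0.9]
orange [[492, 336], [200, 334]] [[678.0, 23.0], [360.0, 21.0]]
orange [[225, 37], [331, 37], [324, 239], [231, 209]] [[395.0, 317.0], [487.0, 318.0], [490.0, 132.0], [397.0, 162.0]]
```

View pics/w7.png

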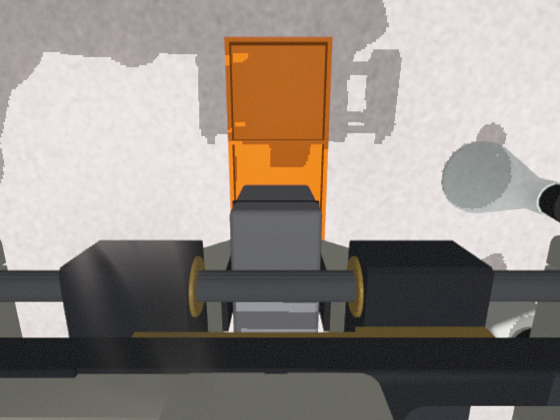

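Triple tray's far corners are (395,317) and (487,318), so its centre is about (0.442,0.184). The box hangs straight over the middle. I'm lowering it.

Emit:
drive_tool(increments=[{"grip":1,"tx":0,"ty":0.008,"tz":-0.1,"turn":0},{"grip":1,"tx":0,"ty":0.008,"tz":-0.2,"turn":0},{"grip":1,"tx":0,"ty":0.008,"tz":-0.29,"turn":0},{"grip":1,"tx":0,"ty":0.008,"tz":-0.35,"turn":0},{"grip":1,"tx":0,"ty":0.008,"tz":-0.375,"turn":0},{"grip":1,"tx":0,"ty":0.008,"tz":-0.383,"turn":0},{"grip":1,"tx":0,"ty":0.008,"tz":-0.388,"turn":0},{"grip":1,"tx":0,"ty":0.008,"tz":-0.39,"turn":0},{"grip":1,"tx":0,"ty":0.008,"tz":-0.392,"turn":0},{"grip":1,"tx":0,"ty":0.008,"tz":-0.394,"turn":0},{"grip":1,"tx":0,"ty":0.008,"tz":-0.394,"turn":0}])

```text
clock: 19.2
position: [0.4419, 0.1839, 0.0244]
ee_rot: [2.208, 2.234, 0.003]
force: [-0.1, 0.4, 2.5]
width: 0.393
```

Emit:
drive_tool(increments=[{"grip":-1,"tx":0,"ty":0,"tz":0,"turn":0},{"grip":-1,"tx":0,"ty":0,"tz":0,"turn":0},{"grip":-1,"tx":0,"ty":0,"tz":0,"turn":0},{"grip":-1,"tx":0,"ty":0,"tz":0,"turn":0},{"grip":-1,"tx":0,"ty":0,"tz":0,"turn":0},{"grip":-1,"tx":0,"ty":0,"tz":0.06,"turn":0},{"grip":-1,"tx":0,"ty":0,"tz":0.18,"turn":0},{"grip":-1,"tx":0,"ty":0,"tz":0.3,"turn":0},{"grip":-1,"tx":0,"ty":0,"tz":0.42,"turn":0},{"grip":-1,"tx":0.02,"ty":0.1,"tz":0.42,"turn":0},{"grip":-1,"tx":0.04,"ty":0.22,"tz":0.42,"turn":0},{"grip":-1,"tx":0.06,"ty":0.34,"tz":0.42,"turn":0},{"grip":-1,"tx":0.08,"ty":0.46,"tz":0.42,"turn":0},{"grip":-1,"tx":0.1,"ty":0.583,"tz":0.42,"turn":0},{"grip":-1,"tx":0.1,"ty":0.583,"tz":0.42,"turn":0},{"grip":-1,"tx":0.1,"ty":0.583,"tz":0.42,"turn":0}])

```text
clock: 20.8
position: [0.4814, 0.4181, 0.1914]
ee_rot: [2.205, 2.236, 0.001]
force: [-0.6, -0.4, -0.9]
width: 1.0
```

```bash
python3 - <<'E'
from tray import *
s=observe();im=get_image("wrist")[:,:,::-1].copy();cv2.imwrite("pics/w8.png",im)
print(s["clock"],np.round(s["position"],4),yaw(s),s["width"],np.round(s["force"],1))
C=cam("wrist",s);d=cv2.inRange(cv2.cvtColor(im,cv2.COLOR_BGR2HSV),(0,0,0),(180,255,45));d[240:]=0
for c in blobs(d,150):
    (x,y),r=cv2.minEnclosingCircle(c);print((x,y,r),cv2.contourArea(c)/(np.pi*r*r),toplane(C,[(x,y),(x+r,y)],.065).round(4).tolist())
E
```

```text
20.8 [0.4814 0.4181 0.1914] 0.8093766926416336 1.0000324086885337 [-0.6 -0.4 -0.9]
(278.3398742675781, 195.3443145751953, 35.960777282714844) 0.9547985839959551 [[0.4827, 0.4224, 0.065], [0.5136, 0.4228, 0.065]]
```

View pics/w8.png

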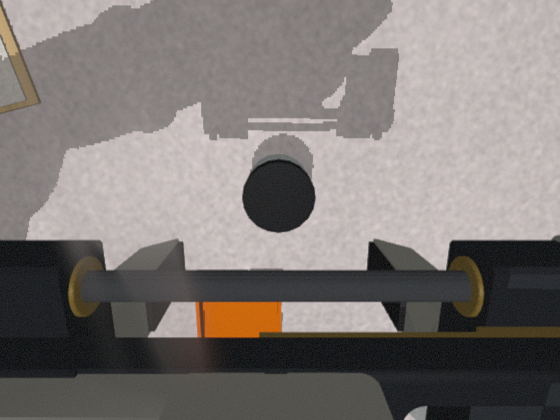

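Squat jar cap at (278,195), diameter about 62 mm, centre (0.483,0.422) against (0.481,0.417) from the top. I'm descending to it.

Emit:
drive_tool(increments=[{"grip":-1,"tx":0.003,"ty":0.006,"tz":-0.1,"turn":0},{"grip":-1,"tx":0.003,"ty":0.006,"tz":-0.2,"turn":0},{"grip":-1,"tx":0.003,"ty":0.006,"tz":-0.3,"turn":0},{"grip":-1,"tx":0.003,"ty":0.006,"tz":-0.38,"turn":0},{"grip":-1,"tx":0.003,"ty":0.006,"tz":-0.411,"turn":0},{"grip":-1,"tx":0.003,"ty":0.006,"tz":-0.411,"turn":0},{"grip":1,"tx":0.003,"ty":0.006,"tz":-0.411,"turn":0},{"grip":1,"tx":0.003,"ty":0.006,"tz":-0.411,"turn":0},{"grip":1,"tx":0.003,"ty":0.006,"tz":-0.411,"turn":0},{"grip":1,"tx":0.003,"ty":0.006,"tz":-0.411,"turn":0},{"grip":1,"tx":0.003,"ty":0.006,"tz":-0.411,"turn":0},{"grip":1,"tx":0.003,"ty":0.006,"tz":-0.411,"turn":0},{"grip":1,"tx":0.003,"ty":0.006,"tz":-0.411,"turn":0},{"grip":1,"tx":0.003,"ty":0.006,"tz":-0.411,"turn":0},{"grip":1,"tx":0.003,"ty":0.006,"tz":-0.411,"turn":0}], newtons=25)

```text
clock: 22.35
position: [0.4836, 0.4194, 0.0285]
ee_rot: [2.207, 2.234, 0.004]
force: [-0.5, -0.0, 5.9]
width: 0.695
```

Emit:
drive_tool(increments=[{"grip":1,"tx":0,"ty":0,"tz":0.05,"turn":0},{"grip":1,"tx":0,"ty":0,"tz":0.13,"turn":0},{"grip":1,"tx":0,"ty":0,"tz":0.2,"turn":0},{"grip":1,"tx":-0.03,"ty":-0.1,"tz":0.2,"turn":0},{"grip":1,"tx":-0.06,"ty":-0.2,"tz":0.2,"turn":0},{"grip":1,"tx":-0.09,"ty":-0.3,"tz":0.2,"turn":0},{"grip":1,"tx":-0.107,"ty":-0.366,"tz":0.2,"turn":0},{"grip":1,"tx":-0.107,"ty":-0.366,"tz":0.2,"turn":0},{"grip":1,"tx":-0.107,"ty":-0.366,"tz":0.2,"turn":0},{"grip":1,"tx":-0.107,"ty":-0.366,"tz":0.13,"turn":0},{"grip":1,"tx":-0.107,"ty":-0.366,"tz":0.07,"turn":0},{"grip":1,"tx":-0.107,"ty":-0.366,"tz":0.035,"turn":0},{"grip":1,"tx":-0.107,"ty":-0.366,"tz":0.02,"turn":0},{"grip":1,"tx":-0.107,"ty":-0.366,"tz":0.013,"turn":0},{"grip":1,"tx":-0.107,"ty":-0.366,"tz":0.01,"turn":0},{"grip":1,"tx":-0.107,"ty":-0.366,"tz":0.008,"turn":0},{"grip":1,"tx":-0.107,"ty":-0.366,"tz":0.007,"turn":0},{"grip":1,"tx":-0.107,"ty":-0.366,"tz":0.007,"turn":0}])

```text
clock: 24.15
position: [0.441, 0.2732, 0.0317]
ee_rot: [2.207, 2.234, 0.005]
force: [0.1, -0.2, -1.9]
width: 0.693
```

Emit:
drive_tool(increments=[{"grip":1,"tx":0,"ty":0,"tz":-0.001,"turn":0},{"grip":1,"tx":0,"ty":0,"tz":-0.002,"turn":0},{"grip":1,"tx":0,"ty":0,"tz":-0.003,"turn":0},{"grip":1,"tx":0,"ty":0,"tz":-0.003,"turn":0}])

```text
clock: 24.55
position: [0.4412, 0.2735, 0.0314]
ee_rot: [2.207, 2.234, 0.007]
force: [-1.9, -1.4, 11.8]
width: 0.69
```

Contact at +12 N. I'm releasing and moving above the square bottle.

Emit:
drive_tool(increments=[{"grip":-1,"tx":0,"ty":0,"tz":0,"turn":0},{"grip":-1,"tx":0,"ty":0,"tz":0,"turn":0},{"grip":-1,"tx":0,"ty":0,"tz":0,"turn":0},{"grip":-1,"tx":0,"ty":0,"tz":0,"turn":0},{"grip":-1,"tx":0,"ty":0,"tz":0,"turn":0},{"grip":-1,"tx":0,"ty":0,"tz":0.06,"turn":0},{"grip":-1,"tx":0,"ty":0,"tz":0.18,"turn":0},{"grip":-1,"tx":0,"ty":0,"tz":0.3,"turn":0},{"grip":-1,"tx":0,"ty":0,"tz":0.42,"turn":0},{"grip":-1,"tx":0.08,"ty":-0.08,"tz":0.48,"turn":0},{"grip":-1,"tx":0.16,"ty":-0.16,"tz":0.48,"turn":0},{"grip":-1,"tx":0.24,"ty":-0.24,"tz":0.48,"turn":0},{"grip":-1,"tx":0.32,"ty":-0.32,"tz":0.48,"turn":0},{"grip":-1,"tx":0.4,"ty":-0.4,"tz":0.48,"turn":0},{"grip":-1,"tx":0.48,"ty":-0.48,"tz":0.48,"turn":0},{"grip":-1,"tx":0.557,"ty":-0.539,"tz":0.48,"turn":0},{"grip":-1,"tx":0.557,"ty":-0.539,"tz":0.48,"turn":0},{"grip":-1,"tx":0.557,"ty":-0.539,"tz":0.48,"turn":0}])

```text
clock: 26.35
position: [0.6641, 0.0567, 0.2227]
ee_rot: [2.21, 2.232, 0.005]
force: [-0.2, 0.8, -0.5]
width: 1.0
```

```bash
python3 - <<'E'
from tray import *
s=observe();im=get_image("wrist")[:,:,::-1].copy();cv2.imwrite("pics/w9.png",im)
print(s["clock"],np.round(s["position"],4),yaw(s),s["width"],np.round(s["force"],1))
C=cam("wrist",s);d=cv2.inRange(cv2.cvtColor(im,cv2.COLOR_BGR2HSV),(0,0,0),(180,255,45));d[240:]=0
for c in blobs(d,150):
    (x,y),r=cv2.minEnclosingCircle(c);print((x,y,r),cv2.contourArea(c)/(np.pi*r*r),toplane(C,[(x,y),(x+r,y)],.1).round(4).tolist())
cv2.imwrite("pics/w9c.png",cv2.resize(im[120:260,180:380],None,fx=4,fy=4,interpolation=cv2.INTER_CUBIC))
E
```

```text
26.35 [0.6641 0.0567 0.2227] 0.5702152808442037 0.999840707959366 [-0.2  0.8 -0.5]
(279.35894775390625, 196.87147521972656, 20.6567440032959) 0.9156887811658541 [[0.6664, 0.0608, 0.1], [0.6839, 0.0609, 0.1]]
(248.41766357421875, 16.621784210205078, 22.1118221282959) 0.8225765211182385 [[0.6414, 0.1985, 0.1], [0.6579, 0.1987, 0.1]]
```

View pics/w9c.png

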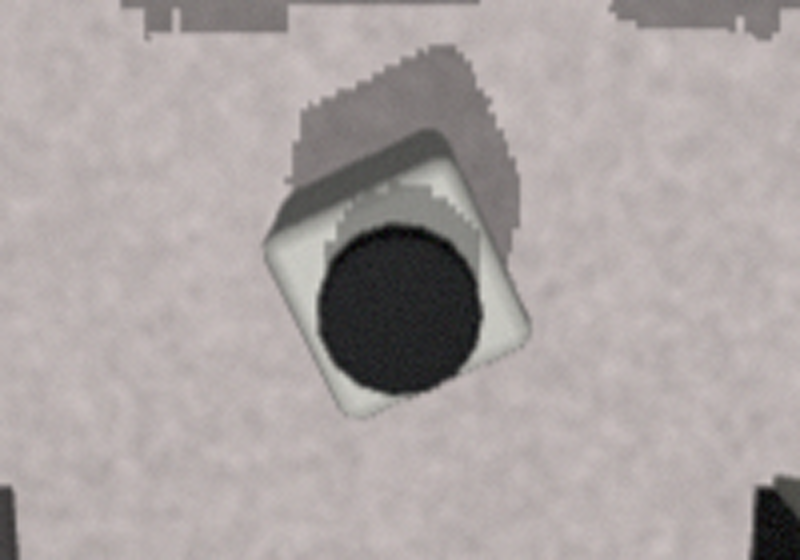

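```bash
python3 - <<'E'
from tray import *
s=observe();C=cam("wrist",s)
q=np.array([(265,248),(450,160),(530,335),(355,418)])/4+[180,120]
P=toplane(C,q,.076)[:,:2]*1000;print(P.mean(0).round(1))
e=np.roll(P,-1,0)-P
print(np.linalg.norm(e,axis=1).round(1),np.degrees(np.arctan2(e[:,1],e[:,0])).round(1))
E
```

```text
[666.7  60.5]
[46.5 44.7 45.4 45.4] [  26.2  -64.1 -153.   117.3]
```

Sides are at 26°, the centre is (0.667,0.060), and the cap centre agrees.

Emit:
drive_tool(increments=[{"grip":-1,"tx":0.005,"ty":0.008,"tz":0,"turn":0.14},{"grip":-1,"tx":0.005,"ty":0.008,"tz":-0.05,"turn":0.28},{"grip":-1,"tx":0.005,"ty":0.008,"tz":-0.1,"turn":0.42},{"grip":-1,"tx":0.005,"ty":0.008,"tz":-0.17,"turn":0.433},{"grip":-1,"tx":0.005,"ty":0.008,"tz":-0.27,"turn":0.433},{"grip":-1,"tx":0.005,"ty":0.008,"tz":-0.37,"turn":0.433},{"grip":-1,"tx":0.005,"ty":0.008,"tz":-0.43,"turn":0.433},{"grip":-1,"tx":0.005,"ty":0.008,"tz":-0.449,"turn":0.433},{"grip":-1,"tx":0.005,"ty":0.008,"tz":-0.449,"turn":0.433},{"grip":1,"tx":0.005,"ty":0.008,"tz":-0.449,"turn":0.433},{"grip":1,"tx":0.005,"ty":0.008,"tz":-0.449,"turn":0.433},{"grip":1,"tx":0.005,"ty":0.008,"tz":-0.449,"turn":0.433},{"grip":1,"tx":0.005,"ty":0.008,"tz":-0.449,"turn":0.433},{"grip":1,"tx":0.005,"ty":0.008,"tz":-0.449,"turn":0.433},{"grip":1,"tx":0.005,"ty":0.008,"tz":-0.449,"turn":0.433},{"grip":1,"tx":0.005,"ty":0.008,"tz":-0.449,"turn":0.433},{"grip":1,"tx":0.005,"ty":0.008,"tz":-0.449,"turn":0.433},{"grip":1,"tx":0.005,"ty":0.008,"tz":-0.449,"turn":0.433},{"grip":1,"tx":0.005,"ty":0.008,"tz":-0.449,"turn":0.433}], newtons=20)

```text
clock: 28.3
position: [0.6657, 0.0614, 0.0434]
ee_rot: [-1.649, -2.673, -0.006]
force: [-0.2, -0.1, 4.0]
width: 0.546
```

Emit:
drive_tool(increments=[{"grip":1,"tx":0,"ty":0,"tz":0.05,"turn":0},{"grip":1,"tx":0,"ty":0,"tz":0.15,"turn":0},{"grip":1,"tx":0,"ty":0,"tz":0.25,"turn":0},{"grip":1,"tx":-0.08,"ty":0.01,"tz":0.27,"turn":-0.08},{"grip":1,"tx":-0.17,"ty":0.03,"tz":0.27,"turn":-0.16},{"grip":1,"tx":-0.27,"ty":0.05,"tz":0.27,"turn":-0.24},{"grip":1,"tx":-0.37,"ty":0.07,"tz":0.27,"turn":-0.32},{"grip":1,"tx":-0.47,"ty":0.086,"tz":0.27,"turn":-0.4},{"grip":1,"tx":-0.558,"ty":0.086,"tz":0.27,"turn":-0.433},{"grip":1,"tx":-0.558,"ty":0.086,"tz":0.27,"turn":-0.433},{"grip":1,"tx":-0.558,"ty":0.086,"tz":0.27,"turn":-0.433},{"grip":1,"tx":-0.558,"ty":0.086,"tz":0.19,"turn":-0.433},{"grip":1,"tx":-0.558,"ty":0.086,"tz":0.11,"turn":-0.433},{"grip":1,"tx":-0.558,"ty":0.086,"tz":0.05,"turn":-0.433},{"grip":1,"tx":-0.558,"ty":0.086,"tz":0.025,"turn":-0.433},{"grip":1,"tx":-0.558,"ty":0.086,"tz":0.015,"turn":-0.433},{"grip":1,"tx":-0.558,"ty":0.086,"tz":0.011,"turn":-0.433},{"grip":1,"tx":-0.558,"ty":0.086,"tz":0.009,"turn":-0.433},{"grip":1,"tx":-0.558,"ty":0.086,"tz":0.009,"turn":-0.433}])

```text
clock: 30.2
position: [0.4432, 0.096, 0.0477]
ee_rot: [2.208, 2.234, 0.008]
force: [0.7, 0.2, -1.0]
width: 0.544
```

Emit:
drive_tool(increments=[{"grip":1,"tx":0,"ty":0,"tz":-0.002,"turn":0},{"grip":1,"tx":0,"ty":0,"tz":-0.003,"turn":0},{"grip":1,"tx":0,"ty":0,"tz":-0.004,"turn":0},{"grip":1,"tx":0,"ty":0,"tz":-0.004,"turn":0}])

```text
clock: 30.6
position: [0.4434, 0.0962, 0.0463]
ee_rot: [2.207, 2.234, 0.009]
force: [0.2, 0.9, 2.2]
width: 0.543
```

Contact. I'm releasing, then retreating clear to check.

Emit:
drive_tool(increments=[{"grip":-1,"tx":0,"ty":0,"tz":0,"turn":0},{"grip":-1,"tx":0,"ty":0,"tz":0,"turn":0},{"grip":-1,"tx":0,"ty":0,"tz":0,"turn":0},{"grip":-1,"tx":0,"ty":0,"tz":0,"turn":0},{"grip":-1,"tx":0,"ty":0,"tz":0,"turn":0},{"grip":-1,"tx":0,"ty":0,"tz":0.06,"turn":0},{"grip":-1,"tx":0,"ty":0,"tz":0.18,"turn":0},{"grip":-1,"tx":0,"ty":0,"tz":0.3,"turn":0},{"grip":-1,"tx":0,"ty":0,"tz":0.42,"turn":0},{"grip":-1,"tx":0,"ty":0.1,"tz":0.5,"turn":0},{"grip":-1,"tx":0,"ty":0.22,"tz":0.5,"turn":0.1},{"grip":-1,"tx":-0.04,"ty":0.34,"tz":0.5,"turn":0.2},{"grip":-1,"tx":-0.08,"ty":0.46,"tz":0.5,"turn":0.3},{"grip":-1,"tx":-0.12,"ty":0.58,"tz":0.5,"turn":0.4},{"grip":-1,"tx":-0.16,"ty":0.7,"tz":0.5,"turn":0.5},{"grip":-1,"tx":-0.2,"ty":0.82,"tz":0.5,"turn":0.6},{"grip":-1,"tx":-0.25,"ty":0.94,"tz":0.5,"turn":0.7},{"grip":-1,"tx":-0.3,"ty":1,"tz":0.5,"turn":0.7},{"grip":-1,"tx":-0.3,"ty":1,"tz":0.5,"turn":0.7},{"grip":-1,"tx":-0.3,"ty":1,"tz":0.5,"turn":0.7}])

```text
clock: 32.6
position: [0.3228, 0.4963, 0.2458]
ee_rot: [-1.258, -2.878, -0.007]
force: [1.0, 0.3, -1.2]
width: 0.998
```

```bash
python3 - <<'E'
from tray import *
s=observe();print(s["clock"],np.round(s["position"],3),np.round(s["force"],1))
t=get_image("top")[:,:,::-1];c=get_image("scene")[:,:,::-1]
a=cv2.resize(t[115:255,130:450],(800,350),interpolation=cv2.INTER_CUBIC);cv2.imwrite("pics/endt.png",a)
cv2.imwrite("pics/ends.png",cv2.resize(c[80:380,150:450],(600,600),interpolation=cv2.INTER_CUBIC))
E
```

```text
32.6 [0.323 0.496 0.246] [ 1.   0.3 -1.2]
```

View pics/endt.png

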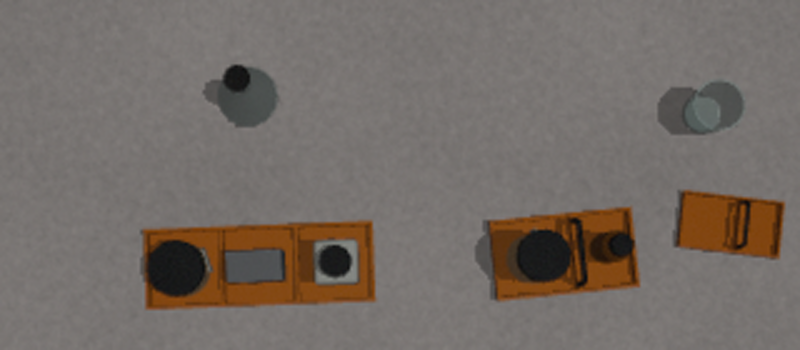

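View pics/ends.png

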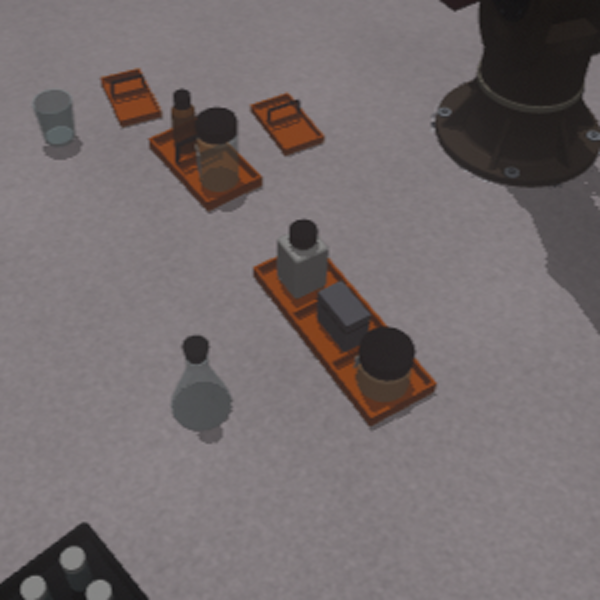

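Both kits are filled and everything stands upright. In the top view (crop px), the squat jar is at (176,268), the slide box at (255,265), the square bottle at (335,261), the tall jar at (543,256) and the slim bottle at (620,245). The flask (247,96) and beaker (712,108) are at the same pixels as at the start. I'm handing in.

```bash
python3 -c "
from cell import *
print(sign_off())"
```

```text
the job is handed in; nothing more can be done
None
```

Both kits are made up and the job is handed in, with the arm finished at about 33 s of the 128 s allowed. sign_off gives no verdict.

- **Carry tray:** the tall jar stands in the large compartment and the slim bottle in the small one. I used the 94 × 166 mm tray, not the smaller look-alikes.
- **Three-compartment tray:** the slide box is in the middle, the squat jar in the +y outer compartment and the square bottle in the −y one.
- **Setting down:** I lowered each piece until the wrist force showed it touching the tray floor (2–12 N), then opened the gripper.
- **Last checks:** the final top and scene pictures show all five pieces upright inside their compartments. The flask and beaker are where they were, and the arm was clear of everything.
- **Disagreements:** the wrist and top cameras differed by about 2–5 mm on object positions, which was within what the grips and fits needed. One move call was refused because its rows left out keys; nothing moved, and I sent it again in full.

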